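# Tip two washed tube racks back onto their bases

### The arm

A 6-joint arm with a two-finger parallel gripper is mounted at the origin on the work surface. World frame = base frame: x ahead of the robot, y to its left, z up, the work surface at z = 0. Lengths are in mm, angles in rad, forces in N, time in s.
With the tool pointing down it reaches from about 275 to 1000 mm from the base axis. Payload 8.4 kg.
Tool frame: the origin (TCP) lies on the mounting face of the last link; the fingertips stand 173 mm ahead of it and the grasp point (between the pads) lies 155 mm ahead of it; z points along the fingers, y is the line along which they close (so a half turn about z gives the same grasp; the last joint's range is limited). The gripper opens to 85 mm and grips with 20 to 120 N. Pads are 22 mm wide; open, the fingers measure 114 mm over their backs; the gripper's body (76 mm by 85 mm) begins 54 mm behind the grasp point. The pads swing forward as they close: fully open they stand 13 mm farther back than shut.
Start: joints at [-1.147, 0.353, 1.633, -0, 1.155, -0.002], TCP at [258.155, -569.197, 404.681] pointing down, gripper open.
Joint ranges: [-2.63, 2.63], [-0.92, 2.1], [0.06, 2.66], [-1.3, 4.44], [0, 2.69], [-3.02, 3.02]. Speed limits (rad/s): [2.22, 2.22, 2.79, 3.14, 3.14, 3.14].

### API

Orientations are given as [roll, pitch, yaw] about the fixed x, y, z axes, in that order (R = Rz(yaw) Ry(pitch) Rx(roll)).
In Python, from rig import r gives the robot as it stands.
- The arm moves only by the tool apply_moves, never from a script. Its argument "deltas" is a list of rows, each an object with "claw": the gripper command: -1 is fully open, 1 is shut, values between are in proportion; "delta_pos": the shift along the tool's x, y, z in cm, a list of three; "yaw": the turn about the tool's z in rad. In form: [{"claw": claw, "delta_pos": [tx, ty, tz], "yaw": yaw}, ...]. A call has 1 to 8 rows; each row shifts and turns the commanded pose from where the row before left it, along the tool's axes as they then stand; what a row does not reach is not made up. A row lasts 1/8 s, in which the tool goes at most 62.5 mm and 10.7 degrees, less where a joint would pass 70% of its speed; a pose out of reach is approached as far as the arm can. A call with a gripper value outside its range is refused whole. The fingers move at their own pace and stop on an object; "grip_force" is the grip in N (left out, the last holds). Time passes only in rows, so rows that do not move let the fingers close. It gives the time, the measured TCP pose, the force, the opening and the grip force at its end, in the units of the state.
- r.sense(): the state, without advancing time (a new reading comes with each control period).
- r.grab_frame(name): name is "side" or "top"; returns a dict with "img" (384x512x3 uint8, blue, green, red), "z_map" (384x512 float32, mm along the optical axis (not along the pixel's ray), 0 where there is no reading), "fx", "fy", "cx", "cy" (pixels), "eye" and "rotation" of the camera in the world. Camera axes: x right, y up, looking along -z (the intrinsics and any distortion apply to the point x, -y, -z); pixel columns grow to the right and rows downward; lengths in mm; the calibration is good to about 2 mm. A picture is of the moment at which its call begins.
- r.sign_off(): hands the job in; it is judged then, once.
The state is a dict: "clock": time; "qpos": joint angles; "qvel": joint speeds; "joint_efforts": joint torques, N m; "eef_pos": TCP position; "tcp_rot": TCP orientation; "contact_force": force on the tool from outside, world axes, zero at the start; "wrist_torque": the same for the moment, N m; "opening": opening from 0.0 (shut) to 1.0 (fully open); "grasp_force": force on a finger pad.
Only numpy, scipy, OpenCV 4.12 (cv2) and the standard library are available. Lean on these libraries where they do the work, as an engineer would, in place of code of your own. Each camera call takes 0.05 s, during which the arm holds its last target. There are 200 camera calls.

### The job

Two washed tube racks, one blue and one orange, were stood on their long sides to dry. Gently push each one over with the fingertips or the outside of the fingers so that it lies flat on its white base with the open wells facing up, close to where it stood. Do not grip, lift or drag the racks, and leave the bottle, the tip box, the mouse and the mini centrifuge alone.

Things in the scene. Friction and masses are not known exactly. Their poses are not given: they have to be found in the camera images.
- rack_blue: blue tube rack, a block 140 long, 85 wide, 45 thick (mm), about 250 g, loose, standing on a long 140 x 45 side, 85 tall. One 140 x 85 face is a grid of 7 x 4 open square wells, the other the plain white base. Origin: middle of the side it stands on. Its x axis points out of the well face (up when it lies wells up), y along its length, z up while it stands. Tips at 0.5-1.5 N near the top
- rack_blue_center (a point): centre of the blue rack's block: 42.5 mm above the bench while it stands, 22.5 mm when it lies flat
- rack_orange: orange tube rack, a block 110 long, 70 wide, 40 thick (mm), about 180 g, loose, standing on a long 110 x 40 side, 70 tall. One 110 x 70 face is a grid of 6 x 4 open square wells, the other the plain white base. Origin: middle of the side it stands on. Its x axis points out of the well face (up when it lies wells up), y along its length, z up while it stands. Tips at 0.5-1.5 N near the top
- rack_orange_center (a point): centre of the orange rack's block: 35 mm above the bench while it stands, 20 mm when it lies flat
- bottle: brown glass reagent bottle with a white cap, loose, 56 mm diameter, 110 mm tall, upright on the bench; origin at the centre of its underside, z up
- tip_box: pipette tip box, loose, 85 x 120 x 75 mm tall, black below with a pale translucent lid; origin at the centre of its underside, y along its length, z up
- mouse: black wireless computer mouse, loose, about 100 x 58 x 34 mm tall; origin at the centre of its underside, z up
- centrifuge: mini centrifuge fixed to the bench, round white body 150 mm diameter with a domed blue lid, 104 mm tall; origin at the centre of its underside, z up
Not all that is in view belongs to the job. Leave any brown look-alike of the tip_box alone.

How it is judged:
By the outcome, as a careful person would: the job done as asked, in the order asked, and still so for the second after the job is handed in, with the robot touching nothing.
It also fails if it takes over 46 s, if anything falls off the work surface, if the arm or the gripper's body presses on something with over 40 N, if the wrist force passes 120 N, or if a joint passes its speed limit or range.

## Working session

There is one attempt and no reset: what is moved stays moved. The work goes in short steps, Python scripts to look and compute and a tool call to move; the robot and the scene stay as the last step left them, time stands still between calls to the robot, and variables do not carry over. Pictures are saved under pics/ and viewed, at most 10 in all, crops included, and the job is handed in when it is done.

Besides the shell and the picture viewer there is one more tool, called after ">>>" in YAML: its name, and indented under it one key for each argument. apply_moves: Moves the arm, as the interface text tells. Its arguments: {"type":"object","properties":{"deltas":{"type":"array"},"grip_force":{"type":"number"}},"required":["deltas"]}

```bash
mkdir -p pics; cat > h.py <<'E'
import numpy as np, cv2
from rig import r
def world(f):
    z=f["z_map"]; v,u=np.mgrid[0:z.shape[0],0:z.shape[1]]
    p=np.stack([(u-f["cx"])/f["fx"]*z,-(v-f["cy"])/f["fy"]*z,-z],-1)
    return p@np.array(f["rotation"]).T+np.array(f["eye"])
E
python3 - <<'E'
from h import *
s=r.sense(); print(s)
for n in("top","side"):
    f=r.grab_frame(n); cv2.imwrite(f"pics/{n}0.png",f["img"]); np.savez(f"{n}0.npz",**f)
    print({k:f[k] for k in f if k not in("img","z_map")})
E
```

```text
{'clock': 0.0, 'qpos': array([-1.14739156e+00,  3.53640279e-01,  1.63415492e+00, -4.00872709e-06,
        1.15520691e+00, -2.40646024e-03]), 'qvel': array([ 0.00022457,  0.0004674 , -0.00201639,  0.00057607, -0.00057115,
        0.00067858]), 'joint_efforts': array([ 1.32583547e-03, -6.05244255e+01, -3.42067480e+01,  2.96329936e-04,
        9.19102924e-03,  6.15573640e-06]), 'eef_pos': array([ 258.05697843, -568.96756207,  403.95753648]), 'tcp_rot': array([-3.14018319e+00,  2.73411041e-07,  4.25812849e-01]), 'contact_force': array([-0.19409702,  0.24628243,  0.55672179]), 'wrist_torque': array([-0.07560576, -0.00881145,  0.0204001 ]), 'grasp_force': 0.0, 'opening': 1.0020605737101893}
{'fx': 479.72995162202545, 'fy': 479.72995162202545, 'cx': 262.340812418529, 'cy': 194.88326445639044, 'eye': array([ 528.92319115,   74.94394758, 1596.8705578 ]), 'rotation': array([ 0.04183545,  0.00437457, -1.5502346 ])}
{'fx': 424.37425628071225, 'fy': 424.37425628071225, 'cx': 262.73029345014675, 'cy': 193.76346491952089, 'eye': array([  -5.97234081, 1027.94008735,  983.00386219]), 'rotation': array([ 0.89626628, -0.01975296, -2.58727992])}
```

View pics/top0.png

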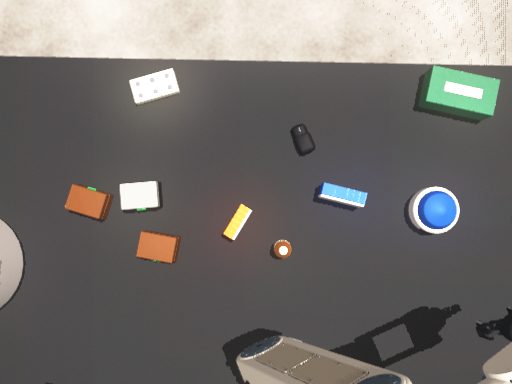

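View pics/side0.png

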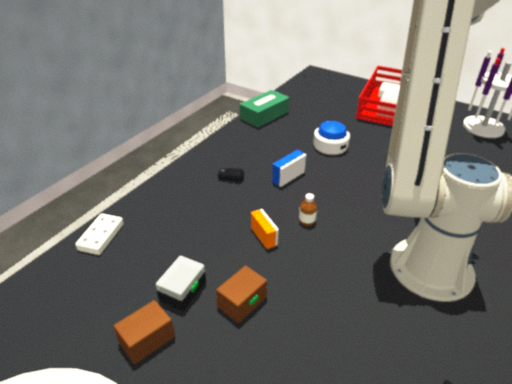

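```bash
cat >> h.py <<'E'
from scipy.spatial.transform import Rotation as Ro
def world(f):
    z=f["z_map"]; v,u=np.mgrid[0:z.shape[0],0:z.shape[1]]
    p=np.stack([(u-f["cx"])/f["fx"]*z,-(v-f["cy"])/f["fy"]*z,-z],-1)
    return p@Ro.from_euler("xyz",f["rotation"]).as_matrix().T+np.array(f["eye"])
def rect(P):
    (c,s,a)=cv2.minAreaRect(P[:,:2].astype(np.float32)); b=cv2.boxPoints((c,s,a)); return np.round(c),np.round(s),round(a,1),b.round().tolist()
E
cat > m.py <<'E'
from h import *
def meas(f):
    W=world(f); hsv=cv2.cvtColor(f["img"],cv2.COLOR_BGR2HSV)
    def box(name,u0,u1,v0,v1,zl,zh):
        w=W[v0:v1,u0:u1].reshape(-1,3); k=(w[:,2]>zl)&(w[:,2]<zh); h=hsv[v0:v1,u0:u1].reshape(-1,3)
        print(name,k.sum(),rect(w[k]),"z",np.percentile(w[k,2],[50,98]).round())
        wh=k&(h[:,1]<70)&(h[:,2]>130); co=k&(h[:,1]>130)
        print("  white",wh.sum(),w[wh].mean(0).round(),"colour",co.sum(),w[co].mean(0).round())
    return box
E
python3 - <<'E'
from m import *
f=dict(np.load("top0.npz")); b=meas(f)
W=world(f); print("bench z",np.median(W[150:170,200:280,2]))
b("blue",312,375,175,215,60,110); b("orange",215,260,198,248,50,100)
b("bottle",268,298,235,265,30,140); b("mouse",285,320,118,160,12,60); b("centri",400,470,180,240,20,140);b("tipbox",115,165,175,215,40,100);b("brown",132,185,228,268,40,100)
i=f["img"]; a=cv2.resize(i[170:260,215:380],None,fx=4.5,fy=4.5,interpolation=cv2.INTER_CUBIC)
cv2.imwrite("pics/c1.png",a)
i=np.load("side0.npz")["img"]; cv2.imwrite("pics/c2.png",cv2.resize(i[140:260,210:350],None,fx=4.5,fy=4.5,interpolation=cv2.INTER_CUBIC))
E
```

```text
bench z -0.07405372526500287
blue 668 (array([ 600., -173.]), array([141.,  45.]), 77.1, [[562.0, -237.0], [607.0, -247.0], [638.0, -110.0], [594.0, -100.0]]) z [85. 91.]
  white 131 [ 582. -168.   82.] colour 50 [ 620. -154.   83.]
orange 436 (array([507., 161.]), array([ 40., 110.]), 60.1, [[449.0, 171.0], [545.0, 116.0], [564.0, 151.0], [469.0, 205.0]]) z [70. 77.]
  white 95 [500. 146.  70.] colour 265 [508. 166.  70.]
bottle 254 (array([424.,  15.]), array([54., 54.]), 88.3, [[396.0, -11.0], [450.0, -12.0], [452.0, 42.0], [398.0, 43.0]]) z [ 80. 114.]
  white 77 [425.  18.  99.] colour 142 [424.  16.  77.]
mouse 481 (array([793., -51.]), array([115.,  86.]), 1.0, [[735.0, -9.0], [736.0, -95.0], [851.0, -93.0], [850.0, -7.0]]) z [30. 40.]
  white 6 [813. -34.  29.] colour 0 [nan nan nan]
centri 1867 (array([ 559., -472.]), array([148., 151.]), 33.6, [[456.0, -450.0], [539.0, -576.0], [662.0, -494.0], [579.0, -368.0]]) z [ 88. 107.]
  white 672 [ 560. -454.   59.] colour 1137 [ 557. -463.   95.]
tipbox 1050 (array([583., 477.]), array([ 89., 121.]), 5.6, [[533.0, 533.0], [545.0, 412.0], [633.0, 421.0], [621.0, 541.0]]) z [74. 81.]
  white 1007 [585. 475.  74.] colour 9 [540. 473.  52.]
brown 1062 (array([420., 417.]), array([120.,  89.]), 80.3, [[366.0, 365.0], [454.0, 350.0], [474.0, 469.0], [386.0, 484.0]]) z [74. 81.]
  white 0 [nan nan nan] colour 1048 [423. 413.  73.]m.py:8: RuntimeWarning: Mean of empty slice.
  print("  white",wh.sum(),w[wh].mean(0).round(),"colour",co.sum(),w[co].mean(0).round())
  ret = um.true_divide(
```

View pics/c1.png

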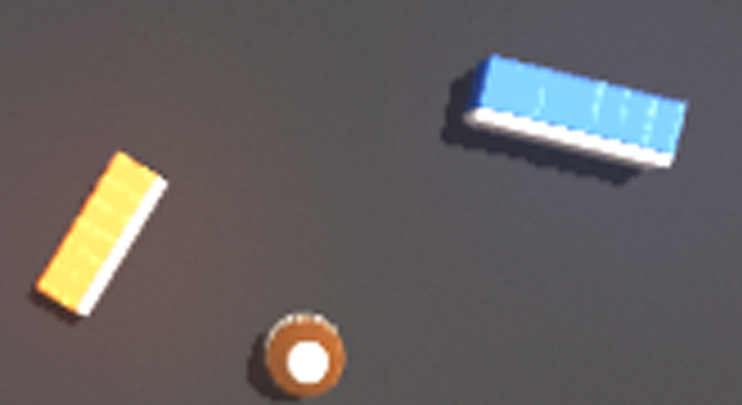

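View pics/c2.png

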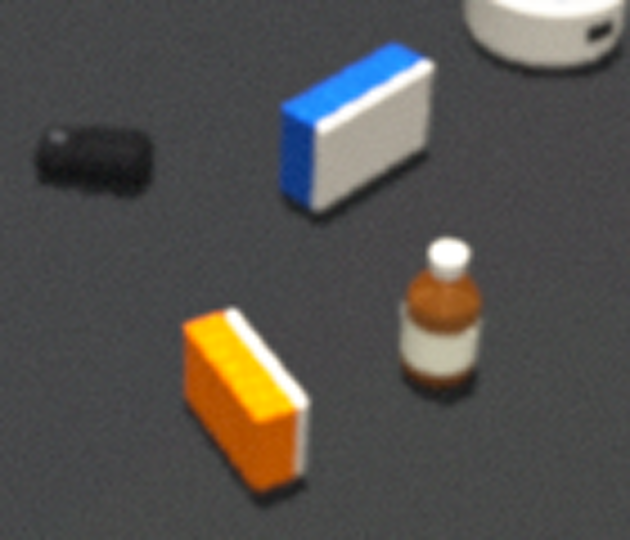

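Blue rack centre is (600, −173), white base facing −x. Orange centre is (507, 161), white base facing −y and towards the robot. So I push blue along (−0.975, 0.22) and orange along (−0.5, −0.867), both from the well side.

>>> apply_moves:
  deltas:
    - {"claw": 1,"delta_pos": [0,0,0],"yaw": 0.162}
    - {"claw": 1,"delta_pos": [0,0,0],"yaw": 0.162}
    - {"claw": 1,"delta_pos": [0,0,0],"yaw": 0.162}
    - {"claw": 1,"delta_pos": [0,0,0],"yaw": 0.162}
    - {"claw": 1,"delta_pos": [2,-2.9,0],"yaw": 0}
    - {"claw": 1,"delta_pos": [2,-2.9,0],"yaw": 0}
    - {"claw": 1,"delta_pos": [2,-2.9,0],"yaw": 0}
    - {"claw": 1,"delta_pos": [2,-2.9,0],"yaw": 0}

```text
clock: 1.1
eef_pos: [362.4, -472.8, 404.3]
tcp_rot: [-3.141, 0.001, -0.222]
contact_force: [0.5, 0.2, 0.5]
opening: 0.002
grasp_force: 0.0
```

>>> apply_moves:
  deltas:
    - {"claw": 1,"delta_pos": [2,-2.9,0],"yaw": 0}
    - {"claw": 1,"delta_pos": [2,-2.9,0],"yaw": 0}
    - {"claw": 1,"delta_pos": [2,-2.9,0],"yaw": 0}
    - {"claw": 1,"delta_pos": [2,-2.9,0],"yaw": 0}
    - {"claw": 1,"delta_pos": [2,-2.9,0],"yaw": 0}
    - {"claw": 1,"delta_pos": [2,-2.9,0],"yaw": 0}
    - {"claw": 1,"delta_pos": [2,-2.9,0],"yaw": 0}
    - {"claw": 1,"delta_pos": [2,-2.9,0],"yaw": 0}

```text
clock: 2.1
eef_pos: [569.6, -281.7, 404.3]
tcp_rot: [-3.141, 0.001, -0.222]
contact_force: [0.1, 0.2, 0.4]
opening: 0.0
grasp_force: 0.0
```

>>> apply_moves:
  deltas:
    - {"claw": 1,"delta_pos": [2,-2.9,0],"yaw": 0}
    - {"claw": 1,"delta_pos": [2,-2.9,0],"yaw": 0}
    - {"claw": 1,"delta_pos": [2,-2.9,0],"yaw": 0}
    - {"claw": 1,"delta_pos": [1,-2.6,0],"yaw": 0}
    - {"claw": 1,"delta_pos": [0,0,0],"yaw": 0}
    - {"claw": 1,"delta_pos": [0,0,0],"yaw": 0}

```text
clock: 2.85
eef_pos: [661.8, -188.1, 404.3]
tcp_rot: [3.141, 0.001, -0.222]
contact_force: [0.5, 0.5, 0.2]
opening: 0.0
grasp_force: 0.0
```

>>> apply_moves:
  deltas:
    - {"claw": 1,"delta_pos": [0,0,2.7],"yaw": 0}
    - {"claw": 1,"delta_pos": [0,0,2.7],"yaw": 0}
    - {"claw": 1,"delta_pos": [0,0,2.7],"yaw": 0}
    - {"claw": 1,"delta_pos": [0,0,2.7],"yaw": 0}
    - {"claw": 1,"delta_pos": [0,0,2.7],"yaw": 0}
    - {"claw": 1,"delta_pos": [0,0,2.4],"yaw": 0}
    - {"claw": 1,"delta_pos": [-1,0,0],"yaw": 0}
    - {"claw": 1,"delta_pos": [-1,0,0],"yaw": 0}

```text
clock: 3.85
eef_pos: [641.8, -183.9, 246.5]
tcp_rot: [3.141, -0.0, -0.223]
contact_force: [0.7, 0.3, -0.5]
opening: 0.002
grasp_force: 0.0
```

>>> apply_moves:
  deltas:
    - {"claw": 1,"delta_pos": [-0.4,0,0],"yaw": 0}
    - {"claw": 1,"delta_pos": [-0.4,0,0],"yaw": 0}
    - {"claw": 1,"delta_pos": [-0.4,0,0],"yaw": 0}
    - {"claw": 1,"delta_pos": [-0.4,0,0],"yaw": 0}
    - {"claw": 1,"delta_pos": [-0.4,0,0],"yaw": 0}

```text
clock: 4.47
eef_pos: [623.1, -179.0, 245.8]
tcp_rot: [3.142, -0.001, -0.222]
contact_force: [0.8, -0.8, 1.1]
opening: -0.003
grasp_force: 0.4
```

```bash
python3 - <<'E'
from h import *
f=r.grab_frame("side"); cv2.imwrite("pics/s1.png",cv2.resize(f["img"][100:260,200:400],None,fx=3,fy=3))
E
```

```text
(no output)
```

View pics/s1.png

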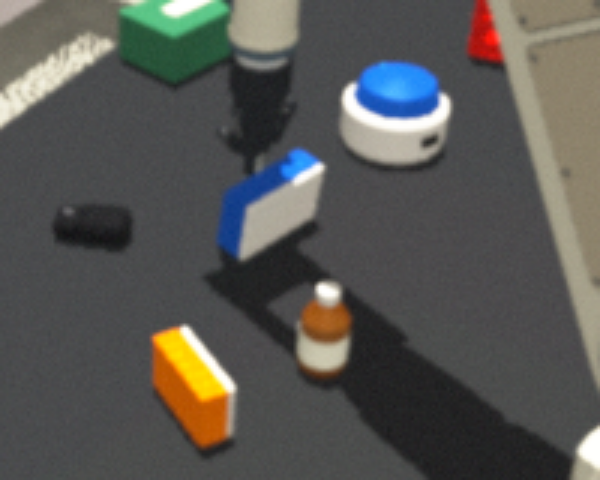

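The blue rack (crop, about (270, 205)) is starting to tilt towards its white side without sliding, so I carry on.

>>> apply_moves:
  deltas:
    - {"claw": 1,"delta_pos": [-0.4,0,0],"yaw": 0}
    - {"claw": 1,"delta_pos": [-0.4,0,0],"yaw": 0}
    - {"claw": 1,"delta_pos": [-0.4,0,0],"yaw": 0}
    - {"claw": 1,"delta_pos": [-0.4,0,0],"yaw": 0}
    - {"claw": 1,"delta_pos": [-0.4,0,0],"yaw": 0}
    - {"claw": 1,"delta_pos": [0,0,0],"yaw": 0}

```text
clock: 5.28
eef_pos: [603.2, -174.5, 245.6]
tcp_rot: [-3.142, 0.001, -0.222]
contact_force: [0.2, -0.1, -0.1]
opening: -0.002
grasp_force: 0.0
```

```bash
python3 - <<'E'
from h import *
f=r.grab_frame("side"); cv2.imwrite("pics/s2.png",cv2.resize(f["img"][100:260,200:400],None,fx=3,fy=3))
E
```

```text
(no output)
```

View pics/s2.png

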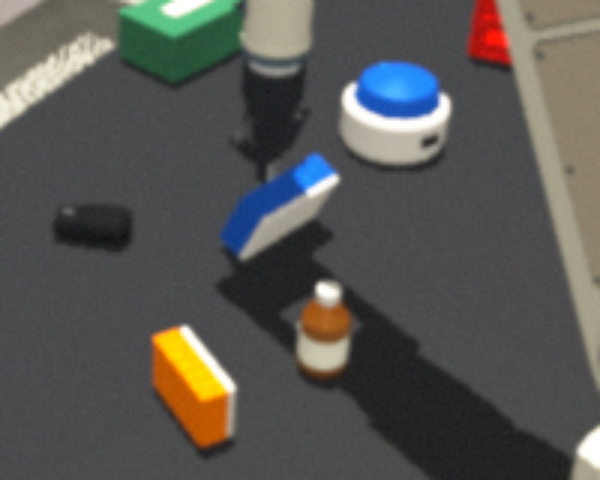

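The blue rack is now tilted to near its balance point; a little more will do it.

>>> apply_moves:
  deltas:
    - {"claw": 1,"delta_pos": [-0.4,0,0],"yaw": 0}
    - {"claw": 1,"delta_pos": [-0.4,0,0],"yaw": 0}
    - {"claw": 1,"delta_pos": [-0.4,0,0],"yaw": 0}
    - {"claw": 1,"delta_pos": [0,0,0],"yaw": 0}
    - {"claw": 1,"delta_pos": [0,0,0],"yaw": 0}
    - {"claw": 1,"delta_pos": [0,0,0],"yaw": 0}

```text
clock: 6.08
eef_pos: [592.0, -172.0, 245.7]
tcp_rot: [-3.142, -0.0, -0.222]
contact_force: [-0.1, -0.4, -0.0]
opening: 0.002
grasp_force: 0.0
```

```bash
python3 - <<'E'
from m import *
f=r.grab_frame("side"); cv2.imwrite("pics/s3.png",cv2.resize(f["img"][100:260,200:400],None,fx=3,fy=3))
W=world(f); h=cv2.cvtColor(f["img"],cv2.COLOR_BGR2HSV)
k=(h[...,0]>100)&(h[...,0]<125)&(h[...,1]>130)&(abs(W[...,0]-550)<140)&(abs(W[...,1]+165)<130)&(W[...,2]<120)
print(k.sum(),rect(W[k]),np.percentile(W[k][:,2],[2,50,90,98]))
E
```

```text
794 (array([ 535., -187.]), array([116., 217.]), 1.8, [[474.0, -80.0], [481.0, -297.0], [597.0, -294.0], [590.0, -77.0]]) [ 9.82613784 40.78333232 46.92725439 49.34526699]
```

View pics/s3.png

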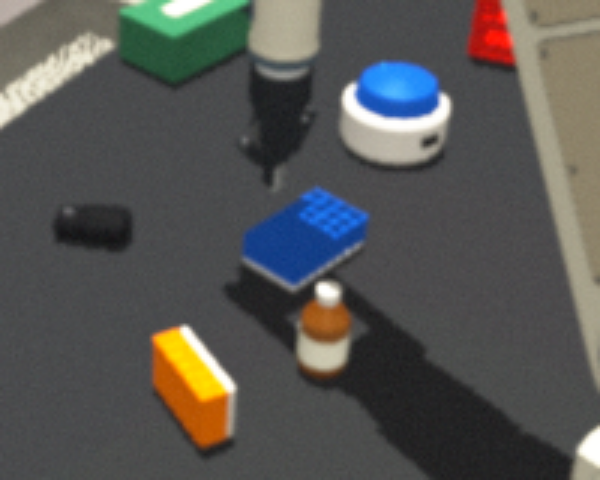

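The blue rack is flat on its white base at crop (305, 238), with the well grid up and its top at about 46 mm. Now the orange one.

>>> apply_moves:
  deltas:
    - {"claw": 1,"delta_pos": [0,0,-2],"yaw": -0.159}
    - {"claw": 1,"delta_pos": [0,0,-2],"yaw": -0.159}
    - {"claw": 1,"delta_pos": [0,0,-2],"yaw": -0.159}
    - {"claw": 1,"delta_pos": [0,0,-2],"yaw": -0.159}
    - {"claw": 1,"delta_pos": [0,0,-2],"yaw": -0.159}
    - {"claw": 1,"delta_pos": [0,0,-2],"yaw": -0.159}
    - {"claw": 1,"delta_pos": [0,0,-2],"yaw": -0.159}
    - {"claw": 1,"delta_pos": [0,0,-2],"yaw": -0.159}

```text
clock: 7.12
eef_pos: [591.9, -172.0, 406.3]
tcp_rot: [3.142, 0.0, 1.055]
contact_force: [-0.5, -0.5, 0.4]
opening: -0.003
grasp_force: 0.0
```

>>> apply_moves:
  deltas:
    - {"claw": 1,"delta_pos": [2.8,-2.2,0],"yaw": 0}
    - {"claw": 1,"delta_pos": [2.8,-2.2,0],"yaw": 0}
    - {"claw": 1,"delta_pos": [2.8,-2.2,0],"yaw": 0}
    - {"claw": 1,"delta_pos": [2.8,-2.2,0],"yaw": 0}
    - {"claw": 1,"delta_pos": [2.8,-2.2,0],"yaw": 0}
    - {"claw": 1,"delta_pos": [2.8,-2.2,0],"yaw": 0}
    - {"claw": 1,"delta_pos": [2.8,-2.2,0],"yaw": 0}
    - {"claw": 1,"delta_pos": [2.8,-2.2,0],"yaw": 0}

```text
clock: 8.12
eef_pos: [550.5, 111.0, 405.8]
tcp_rot: [3.141, -0.0, 1.05]
contact_force: [0.3, 0.5, -0.5]
opening: 0.002
grasp_force: 0.0
```

>>> apply_moves:
  deltas:
    - {"claw": 1,"delta_pos": [2.8,-2.2,0],"yaw": 0}
    - {"claw": 1,"delta_pos": [2.8,-2.2,0],"yaw": 0}
    - {"claw": 1,"delta_pos": [2.7,-2,0],"yaw": 0}
    - {"claw": 1,"delta_pos": [0,0,0],"yaw": 0}
    - {"claw": 1,"delta_pos": [0,0,0],"yaw": 0}

```text
clock: 8.75
eef_pos: [536.5, 213.5, 405.6]
tcp_rot: [3.142, 0.001, 1.05]
contact_force: [1.2, -0.1, 0.6]
opening: -0.001
grasp_force: 0.0
```

>>> apply_moves:
  deltas:
    - {"claw": 1,"delta_pos": [0,0,3],"yaw": 0}
    - {"claw": 1,"delta_pos": [0,0,3],"yaw": 0}
    - {"claw": 1,"delta_pos": [0,0,3],"yaw": 0}
    - {"claw": 1,"delta_pos": [0,0,3],"yaw": 0}
    - {"claw": 1,"delta_pos": [0,0,3],"yaw": 0}
    - {"claw": 1,"delta_pos": [0,0,2.5],"yaw": 0}
    - {"claw": 1,"delta_pos": [-1,0,0],"yaw": 0}
    - {"claw": 1,"delta_pos": [-1,0,0],"yaw": 0}

```text
clock: 9.75
eef_pos: [526.6, 195.3, 231.4]
tcp_rot: [3.141, -0.0, 1.049]
contact_force: [-0.2, -0.4, 0.1]
opening: 0.002
grasp_force: 0.0
```

>>> apply_moves:
  deltas:
    - {"claw": 1,"delta_pos": [-0.4,0,0],"yaw": 0}
    - {"claw": 1,"delta_pos": [-0.4,0,0],"yaw": 0}
    - {"claw": 1,"delta_pos": [-0.4,0,0],"yaw": 0}
    - {"claw": 1,"delta_pos": [-0.4,0,0],"yaw": 0}
    - {"claw": 1,"delta_pos": [-0.4,0,0],"yaw": 0}

```text
clock: 10.38
eef_pos: [516.7, 179.0, 230.8]
tcp_rot: [3.141, -0.0, 1.05]
contact_force: [-0.4, 0.5, 0.7]
opening: 0.0
grasp_force: 0.5
```

```bash
python3 - <<'E'
from h import *
f=r.grab_frame("side"); cv2.imwrite("pics/s4.png",cv2.resize(f["img"][140:280,200:360],None,fx=3.5,fy=3.5))
E
```

```text
(no output)
```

View pics/s4.png

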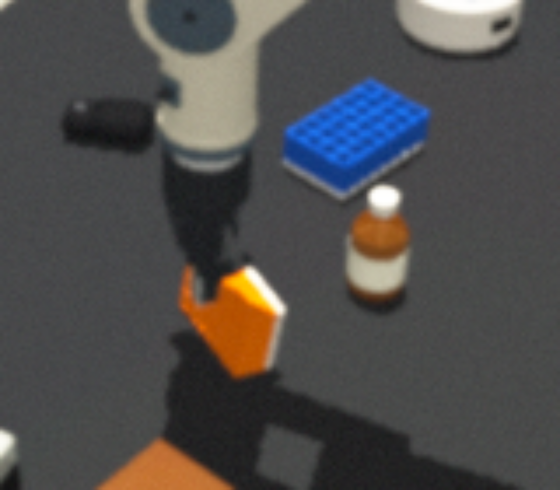

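The fingers are on the orange rack's well face at crop (205, 290) and it is tilting towards its base. I keep pushing.

>>> apply_moves:
  deltas:
    - {"claw": 1,"delta_pos": [-0.4,0,0],"yaw": 0}
    - {"claw": 1,"delta_pos": [-0.4,0,0],"yaw": 0}
    - {"claw": 1,"delta_pos": [-0.4,0,0],"yaw": 0}
    - {"claw": 1,"delta_pos": [-0.4,0,0],"yaw": 0}
    - {"claw": 1,"delta_pos": [-0.4,0,0],"yaw": 0}
    - {"claw": 1,"delta_pos": [0,0,0],"yaw": 0}
    - {"claw": 1,"delta_pos": [0,0,0],"yaw": 0}
    - {"claw": 1,"delta_pos": [0,0,0],"yaw": 0}

```text
clock: 11.42
eef_pos: [506.7, 161.8, 230.7]
tcp_rot: [3.142, -0.0, 1.05]
contact_force: [0.2, -0.0, 0.2]
opening: 0.0
grasp_force: 0.0
```

```bash
cat > o.py <<'E'
from h import *
f=r.grab_frame("side")
W=world(f); h=cv2.cvtColor(f["img"],cv2.COLOR_BGR2HSV)
k=(h[...,0]>5)&(h[...,0]<25)&(h[...,1]>150)&(h[...,2]>150)&(abs(W[...,0]-480)<110)&(abs(W[...,1]-140)<90)&(W[...,2]<120)
print(k.sum(),rect(W[k]),np.percentile(W[k][:,2],[2,50,90,98]))
E
python3 o.py
```

```text
623 (array([465., 109.]), array([116., 106.]), 81.4, [[404.0, 60.0], [508.0, 44.0], [526.0, 158.0], [421.0, 174.0]]) [ 8.91996143 36.3076621  42.20630791 44.67298108]
```

Its top is at about 42 mm, so the orange rack has already fallen over. I lift clear and check from above.

>>> apply_moves:
  deltas:
    - {"claw": 1,"delta_pos": [0.5,0,-2],"yaw": 0}
    - {"claw": 1,"delta_pos": [1,0,-3],"yaw": 0}
    - {"claw": 1,"delta_pos": [2,0,-3],"yaw": 0}
    - {"claw": 1,"delta_pos": [3,0,-3],"yaw": 0}
    - {"claw": 1,"delta_pos": [4,0,-3],"yaw": 0}
    - {"claw": 1,"delta_pos": [4,0,-2],"yaw": 0}
    - {"claw": 1,"delta_pos": [4,0,0],"yaw": 0}
    - {"claw": 1,"delta_pos": [0,0,0],"yaw": 0}

```text
clock: 12.48
eef_pos: [599.4, 324.3, 390.5]
tcp_rot: [3.141, -0.001, 1.052]
contact_force: [-0.3, -0.5, -0.0]
opening: 0.002
grasp_force: 0.0
```

```bash
python3 o.py; python3 - <<'E'
from h import *
f=r.grab_frame("side"); cv2.imwrite("pics/s5.png",f["img"])
s=r.sense(); print(s["eef_pos"],s["contact_force"])
E
```

```text
731 (array([486.,  90.]), array([101., 157.]), 59.7, [[393.0, 86.0], [528.0, 7.0], [579.0, 95.0], [444.0, 174.0]]) [ 4.73230462 36.66522484 42.13718059 43.94606265]
[598.38496841 322.10773398 389.93782786] [-0.76707999 -0.61801882 -0.01862003]
```

View pics/s5.png

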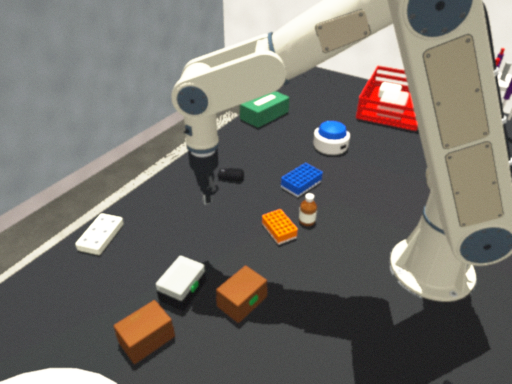

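Both racks lie flat with the wells up: blue at (301, 180), orange at (280, 226). The bottle at (308, 212) and the other things are where they were, and the arm is clear.

```bash
python3 -c "
from rig import r
print(r.sign_off())"
```

```text
the job is handed in; nothing more can be done
None
```

Both racks now lie flat on their white bases with the wells up, close to where they stood; nothing else was touched, and the job was handed in at about 12.6 s.

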